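# Seat the lids and ring for pick-up

### The arm

A 7-joint arm with a two-finger parallel gripper is mounted at the origin on the work surface. World frame = base frame: x ahead of the robot, y to its left, z up, the work surface at z = 0. Lengths are in m, angles in rad, forces in N, time in s.
With the tool pointing down it reaches from about 0.425 to 0.95 m from the base axis. Payload 4.7 kg.
Tool frame: the origin (TCP) lies at the very end of the fingers, on their centre line; the grasp point (between the pads) lies 19 mm behind it; x points along the fingers, z is the direction in which the jaws open and shut, and the axes are right-handed (so a half turn about x gives the same grasp; the last joint's range is limited). The gripper opens to 85 mm and grips with 20 to 120 N. Pads are 22 mm wide; open, the fingers measure 114 mm over their backs; the gripper's body (76 mm by 85 mm) begins 54 mm behind the grasp point. The pads swing forward as they close: fully open they stand 13 mm farther back than shut.
Start: joints at [-1.203, 0.469, -0.049, 1.532, 0.024, 1.141, -0.082], TCP at [0.261, 0.623, 0.231] pointing down, gripper open.
Joint ranges: [-2.59, 2.59], [-0.33, 1.99], [-1.39, 1.29], [0.1, 2.45], [-1.04, 4.18], [0.21, 1.99], [-2.66, 2.66]. Speed limits (rad/s): [2.57, 2.57, 3.14, 3.14, 3.14, 3.14, 3.14].

### API

Orientations are given as [roll, pitch, yaw] about the fixed x, y, z axes, in that order (R = Rz(yaw) Ry(pitch) Rx(roll)).
In Python, from bench import bot gives the robot as it stands.
- The arm moves only by the tool send_rows, never from a script. Its argument "motion" is a list of rows, each a list of 7 numbers: the turn, a rotation vector about the tool's x, y, z in rad, then the shift along the tool's x, y, z in mm, then the closure, from -1 (fully open) to 1 (shut). In form: [[ax, ay, az, x, y, z, jaw], ...]. A call has exactly 10 rows; each row is the pose to reach, as a shift and turn from the pose commanded when the call began, along the tool's axes at that moment; what a row does not reach only later rows make up. A row lasts 1/8 s, in which the tool goes at most 62.5 mm and 10.7 degrees, less where a joint would pass 70% of its speed; a pose out of reach is approached as far as the arm can. A call with a gripper value outside its range is refused whole. The fingers move at their own pace and stop on an object; "force" is the grip in N (left out, the last holds). Time passes only in rows, so rows that repeat a pose let the fingers close, or fill a call up. It gives the time, the measured TCP pose, the force and the opening at its end, in the units of the state.
- bot.read_state(): the state, without advancing time (a new reading comes with each control period).
- bot.grab_frame(name): name is "side" or "top"; returns the picture (400x640x3 uint8, blue, green, red); there is no depth.
- bot.camera_model(name): a dict with "fx", "fy", "cx", "cy" (pixels), "distortion" ([k1, k2, p1, p2, k3] as OpenCV has them; the pictures are not rectified), "xyz" and "attitude" of the camera in the world. Camera axes: x right, y down, z forward; pixel columns grow to the right and rows downward; lengths in m; the calibration is good to about 2 mm. A picture is of the moment at which its call begins. camera_model takes no time and is no camera call.
- bot.job_done(): hands the job in, once; it reports no verdict.
Trained networks look in the newest picture that a camera, given by its name, has taken for a name from the list of things; names that differ only in an ending like _2 or _b are one class to them, and where a whole thing is asked for, a point or a joint stands for the part that bears it (a point fixed in the world has none). Each returns a list of dicts, best first, with "score" (0 to 1); they miss things now and then, are a little off and sometimes report something else, mostly with a low value. They report only what shows in the picture. A call takes as long as a camera call.
- bot.find_in(camera, label): "extent" ([centre column, centre row, width, height] in pixels, round what is visible of it).
- bot.place_of(camera, label): "at" ([column, row] in pixels: a listed point, or the origin of a listed thing).
The state is a dict: "time": time; "joints": joint angles; "dq": joint speeds; "tau": joint torques, N m; "eef_pos": TCP position; "eef_rot": TCP orientation; "ft_force": force on the tool from outside, world axes, zero at the start; "moment": the same for the moment, N m; "opening": opening from 0.0 (shut) to 1.0 (fully open).
Only numpy, scipy, OpenCV 4.12 (cv2) and the standard library are available. Lean on these libraries where they do the work, as an engineer would, in place of code of your own. Each camera call takes 0.05 s, during which the arm holds its last target. There are 200 camera calls.

### The job

The order on the pick-up mat is ready to go out: press the loose lid of each of the three lidded cups lightly down with the fingertips until it is fully home, the smallest cup first, then the medium one, then the largest, and after that press the plunger of the service bell until it rings and let it come back up. Only touch the cups from above: do not lift, tip or shove them, do not press hard, and leave everything else on the counter where it is.

Things in the scene. Friction and masses are not known exactly. Their poses are not given: they have to be found in the camera images.
- cup_small: the small takeaway cup: white with a cardboard sleeve and a white lid, filled (about 0.14 kg), standing loose on the mat; 62 mm across its rim, 62 mm high without the lid, foot 48 mm across. Origin at the centre of its underside, z up.
- lid_small_top (a point): centre of the flat top of the small cup's white lid (flat 56 mm across); it moves with the lid. With the lid proud (joint 0) it lies 74 mm above the cup's underside, with the lid home 66 mm.
- lid_small (a joint): how far the small cup's lid has been pushed down, m: 0 to 0.002 at the start (sitting proud), 0.008 fully home against a firm stop. It moves straight down against a steady drag of about 3 N and stays where it is left.
- cup_medium: the medium takeaway cup: white with a cardboard sleeve and a white lid, filled (about 0.27 kg), standing loose on the mat; 80 mm across its rim, 95 mm high without the lid, foot 56 mm across. Origin at the centre of its underside, z up.
- lid_medium_top (a point): centre of the flat top of the medium cup's white lid (flat 74 mm across); it moves with the lid. With the lid proud (joint 0) it lies 107 mm above the cup's underside, with the lid home 99 mm.
- lid_medium (a joint): how far the medium cup's lid has been pushed down, m: 0 to 0.002 at the start (sitting proud), 0.008 fully home against a firm stop. It moves straight down against a steady drag of about 3 N and stays where it is left.
- cup_large: the large takeaway cup: white with a cardboard sleeve and a white lid, filled (about 0.48 kg), standing loose on the mat; 90 mm across its rim, 135 mm high without the lid, foot 64 mm across. Origin at the centre of its underside, z up.
- lid_large_top (a point): centre of the flat top of the large cup's white lid (flat 84 mm across); it moves with the lid. With the lid proud (joint 0) it lies 147 mm above the cup's underside, with the lid home 139 mm.
- lid_large (a joint): how far the large cup's lid has been pushed down, m: 0 to 0.002 at the start (sitting proud), 0.008 fully home against a firm stop. It moves straight down against a steady drag of about 3 N and stays where it is left.
- bell: service bell fixed to the counter beside the mat (left or right of it): steel dome on a black foot, 86 mm across. Origin at the centre of its underside, on the counter, z up.
- plunger_top (a point): top centre of the bell's plunger, a steel button 18 mm across and 6 mm thick standing up over the dome, 63 mm above the counter when up; it moves with the plunger.
- plunger (a joint): how far the bell's plunger is down, m: 0 up, 0.005 fully down (firm stop). A spring brings it back up; 2 N starts it and 4 N takes it all the way. It rings at 0.003.
- mat: black ribbed rubber pick-up mat on the counter, 340 mm (its x) by 520 mm (its y), 6 mm thick, fixed. Origin at the centre of its underside. The three lidded cups, the pitcher, the tamper and the open cup stand on it.
- pitcher_mid (a point): middle of a bystander, to be left alone: open steel milk pitcher, 76 mm across, 95 mm high, with a handle on one side; loose.
- tamper_mid (a point): middle of a bystander, to be left alone: steel coffee tamper, 74 mm high, 56 mm foot; loose.
- open_cup_mid (a point): middle of a bystander, to be left alone: white cup without sleeve or lid, 72 mm across and 85 mm high; loose.
- jar_mid (a point): middle of a bystander, to be left alone: amber glass jar with a steel cap, 72 mm across and 110 mm high; loose.
- portafilter_mid (a point): middle of a bystander, to be left alone: steel portafilter, a 70 mm head with a black handle, lying left of the mat; loose.
- spoon_mid (a point): middle of a bystander, to be left alone: steel spoon 140 mm long, lying beyond the mat; loose.

How it is judged:
By the outcome, as a careful person would: the job done as asked, in the order asked, and still so for the second after the job is handed in, with the robot touching nothing.
It also fails if it takes over 64 s, if anything falls off the work surface, if the arm or the gripper's body presses on something with over 40 N, if the wrist force passes 120 N, or if a joint passes its speed limit or range.

## Working session

There is one attempt and no reset: what is moved stays moved. The work goes in short steps, Python scripts to look and compute and a tool call to move; the robot and the scene stay as the last step left them, time stands still between calls to the robot, and variables do not carry over. Pictures are saved under pics/ and viewed, about 8 in all and at most 12, crops included, and the job is handed in when it is done.

Besides the shell and the picture viewer there is one more tool, called after "Request:" as a command line: name --pt "numbers of a row" for each row, then --argument value for the rest. send_rows: Moves the arm, as the interface text tells. Its arguments: {"type":"object","properties":{"motion":{"type":"array","items":{"type":"array","items":{"type":"number"}}},"force":{"type":"number"}},"required":["motion"]}

```bash
mkdir -p pics; ls; python3 - <<'E'
from bench import bot
import cv2,json
s=bot.read_state(); print({k:(v if not hasattr(v,'tolist') else v.tolist()) for k,v in s.items()})
for c in ("side","top"):
    im=bot.grab_frame(c); cv2.imwrite(f"pics/{c}0.png",im); print(c,bot.camera_model(c))
    for l in ["lid_small_top","lid_medium_top","lid_large_top","plunger_top","cup_small","cup_medium","cup_large","bell"]:
        print(l,[( [round(x) for x in r["at"]],round(r["score"],2)) for r in bot.place_of(c,l)][:3])
E
```

```text
pics
{'time': 0.0, 'joints': [-1.202911732029196, 0.4693980660392926, -0.04861245950197977, 1.5337002855417263, 0.024123219815771375, 1.1409931029860862, -0.08231695602565586], 'dq': [-4.863953419970443e-05, 0.0002193267173478056, -2.727130115251165e-05, -0.0005013718011644809, 0.00013919673259420097, -0.000852388012960392, 0.0014417285339861673], 'tau': [2.6282368708052672e-05, -51.030153036117554, -0.046477464493364096, -23.771626353263855, 0.010770416411105543, 0.007653234642930329, 8.298310092413885e-06], 'eef_pos': [0.2606168302446219, 0.6220231505692464, 0.23028802777830898], 'eef_rot': [-3.097669789900591, 1.5688841574870254, -1.9236179196531156], 'ft_force': [-0.0025290316893341078, -0.19389110035727677, -0.4562638360913224], 'moment': [0.017285461985529247, 0.030234004521160086, -0.028694438671983527], 'opening': 0.9989559953532343}
side {'fx': 374.710532090431, 'fy': 374.710532090431, 'cx': 319.86643892408955, 'cy': 194.96331171430208, 'distortion': array([-0.04984304,  0.        ,  0.        ,  0.        ,  0.        ]), 'xyz': array([0.4576886 , 0.73968734, 0.63607442]), 
[... 320 characters left out ...]
2)]
cup_large [([323, 224], 0.7)]
bell [([395, 150], 0.9)]
top {'fx': 437.74977090376257, 'fy': 437.74977090376257, 'cx': 316.3370460910925, 'cy': 192.4688618106429, 'distortion': array([-0.01769686,  0.        ,  0.        ,  0.        ,  0.        ]), 'xyz': array([0.32923067, 0.01977932, 1.49202426]), 'attitude': array([-2.94292256, -0.00957761, -1.57457799])}
lid_small_top [([382, 220], 0.54)]
lid_medium_top [([257, 231], 0.71)]
lid_large_top [([314, 190], 0.88), ([307, 195], 0.6)]
plunger_top [([442, 236], 0.46)]
cup_small [([378, 222], 0.9), ([200, 238], 0.48)]
cup_medium [([259, 232], 0.93), ([326, 156], 0.72)]
cup_large [([307, 195], 0.82)]
bell [([439, 240], 0.9), ([317, 211], 0.2)]
```

View pics/side0.png

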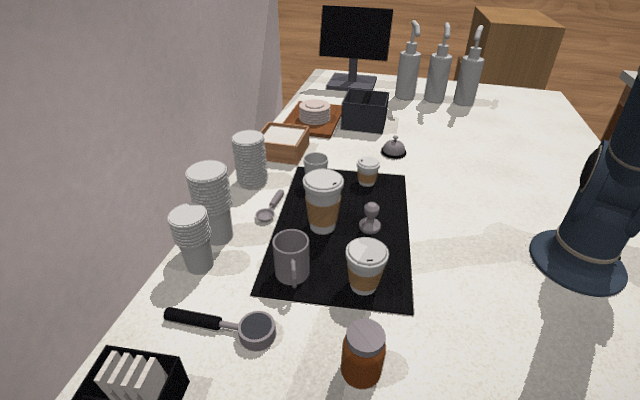

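View pics/top0.png

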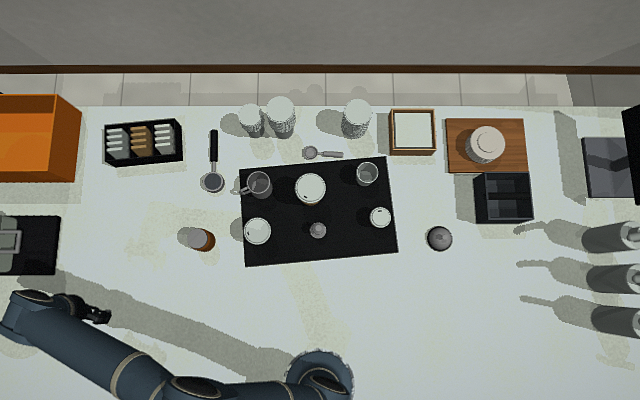

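The side view shows the large lid at about (323,180), small (368,162), medium (367,251) and bell plunger about (396,139). In the top view they are at about (310,189), (380,216), (257,231) and (439,236). The pitcher, tamper, open cup, jar and portafilter are all near the cups. I'll refine and triangulate these.

```bash
cat > h.py <<'E'
import numpy as np,cv2
from bench import bot
from scipy.spatial.transform import Rotation as R
from scipy.optimize import least_squares
def cam(c):
    m=bot.camera_model(c); K=np.array([[m['fx'],0,m['cx']],[0,m['fy'],m['cy']],[0,0,1]])
    return K,m['distortion'],np.array(m['xyz']),R.from_euler('xyz',m['attitude']).as_matrix()
def ray(c,p):
    K,d,o,A=cam(c); u=cv2.undistortPoints(np.array([[p]],float),K,d)[0,0]
    v=A@[u[0],u[1],1]; return o,v/np.linalg.norm(v)
def proj(c,X):
    K,d,o,A=cam(c); r=cv2.Rodrigues(A.T)[0]; return cv2.projectPoints(np.array(X,float).reshape(-1,3),r,-A.T@o,K,d)[0][:,0]
def tri(a,b):
    f=lambda X:np.r_[proj('side',X)[0]-a,proj('top',X)[0]-b]
    s=least_squares(f,[.5,0,.1]); return s.x,np.round(s.fun,1)
def atz(c,p,z):
    o,v=ray(c,p); return o+v*(z-o[2])/v[2]
E
python3 - <<'E'
from h import *
S={'small':((366,161),(382,220)),'medium':((368,251),(257,231)),'large':((323,178),(314,190)),'plunger':((396,138),(442,236))}
Z={'small':.08,'medium':.113,'large':.153,'plunger':.063}
for k,(a,b) in S.items(): print(k,*tri(a,b),atz('side',a,Z[k]).round(4),atz('top',b,Z[k]).round(4))
a=cv2.imread('pics/side0.png');b=cv2.imread('pics/top0.png')
def crop(im,x,y,s,w=400): 
    h=w//s//2; return cv2.resize(im[y-h:y+h,x-h:x+h],(w,w),interpolation=cv2.INTER_CUBIC)[:300] if 0 else cv2.resize(im[y-h:y+h,x-h:x+h],(200,200),interpolation=cv2.INTER_CUBIC)
P1=[(368,165),(367,253),(323,183),(395,145)];P2=[(380,217),(257,231),(310,189),(439,238)]
cv2.imwrite('pics/z.png',np.vstack([np.hstack([crop(a,x,y,8) for x,y in P1]),np.hstack([crop(b,x,y,8) for x,y in P2])]))
E
```

```text
small [ 0.53323301 -0.20976906  0.0730462 ] [ 2.8  0.7  0.  -3.2] [ 0.5406 -0.2002  0.08  ] [ 0.5216 -0.2083  0.08  ]
medium [0.48479434 0.19379843 0.10805675] [ 0.2  0.1  0.  -0.3] [0.485  0.1989 0.113 ] [0.4832 0.1932 0.113 ]
large [0.61558648 0.01366655 0.14463121] [ 1.6  0.5 -0.2 -2.2] [0.617  0.0251 0.153 ] [0.6067 0.0132 0.153 ]
plunger [ 0.46862254 -0.40700275  0.06064798] [-0.6 -0.2 -0.   0.6] [ 0.4664 -0.4016  0.063 ] [ 0.4705 -0.4065  0.063 ]
```

View pics/z.png

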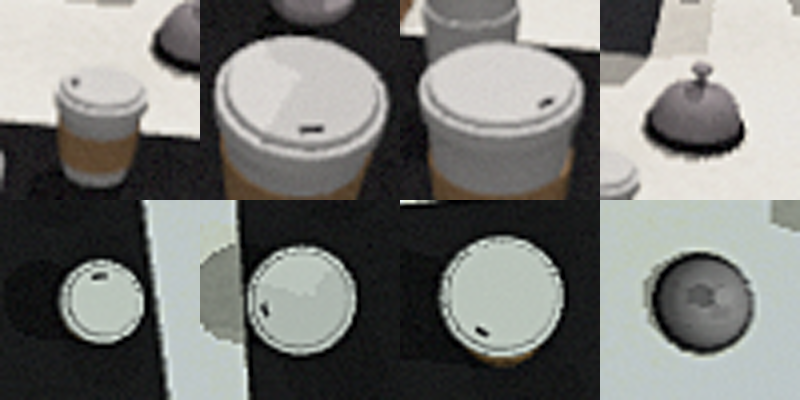

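The crops show all four tops clearly, and there's a sip hole in each lid. I'll use the ellipse centres of the flat tops. In the side view they are small (368.1,160.9), medium (367.4,249.6), large (323.4,178.1) and plunger (395.1,136.1). In the top view they are (380.1,217.1), (257.1,230.6), (310.4,187.4) and (439.4,236.6).

```bash
python3 - <<'E'
from h import *
S={'small':((368,160.8),(380.1,217.1)),'medium':((367.3,249.6),(257.1,230.6)),'large':((323.4,178.0),(310.4,187.4)),'plunger':((395.1,136.1),(439.4,236.6))}
Z={'small':.079,'medium':.112,'large':.152,'plunger':.063}
for k,(a,b) in S.items(): print(k,*tri(a,b),atz('side',a,Z[k]).round(4),atz('top',b,Z[k]).round(4))
for c,zz in (('side',0),('top',0)):
  for l in ["pitcher_mid","tamper_mid","open_cup_mid","jar_mid"]:
    r=bot.place_of(c,l); print(c,l,[(np.round(q['at']),round(q['score'],2),atz(c,q['at'],.05).round(3)) for q in r[:1]])
s=bot.read_state();T=R.from_euler('xyz',s['eef_rot']).as_matrix();print(T.round(3),s['eef_pos'])
E
```

```text
small [ 0.53341509 -0.20245164  0.07993706] [ 0.6  0.2  0.  -0.7] [ 0.5353 -0.2045  0.079 ] [ 0.5313 -0.2025  0.079 ]
medium [0.48630845 0.19314455 0.11087249] [ 0.3  0.1  0.  -0.5] [0.4869 0.1942 0.112 ] [0.4845 0.193  0.112 ]
large [0.61579735 0.02449785 0.15268034] [ 0.2  0.  -0.  -0.2] [0.6165 0.0234 0.152 ] [0.6152 0.0244 0.152 ]
plunger [ 0.46890126 -0.39517481  0.07251895] [ 0.4  0.1  0.  -0.4] [ 0.4703 -0.4148  0.063 ] [ 0.4686 -0.3978  0.063 ]
side pitcher_mid [(array([291., 258.]), 0.79, array([0.647, 0.194, 0.05 ]))]
side tamper_mid [(array([325., 222.]), 0.3, array([0.603, 0.059, 0.05 ]))]
side open_cup_mid [(array([314., 169.]), 0.77, array([ 0.686, -0.167,  0.05 ]))]
side jar_mid [(array([365., 355.]), 0.81, array([0.46 , 0.382, 0.05 ]))]
top pitcher_mid [(array([260., 183.]), 0.89, array([0.652, 0.195, 0.05 ]))]
top tamper_mid [(array([321., 232.]), 0.7, array([ 0.485, -0.011,  0.05 ]))]
top open_cup_mid [(array([368., 178.]), 0.66, array([ 0.668, -0.169,  0.05 ]))]
top jar_mid [(array([201., 238.]), 0.61, array([0.467, 0.386, 0.05 ]))]
[[ 0.    -0.922  0.386]
 [ 0.     0.386  0.922]
 [-1.     0.     0.   ]] [0.26082781 0.62258047 0.23134545]
```

```bash
python3 - <<'E'
from h import *
for p in ((.4686,-.398),(.4686,-.404)):
  b=np.array([p[0],p[1],0]); t=np.linspace(0,2*np.pi,60); c=np.c_[.043*np.cos(t),.043*np.sin(t),0*t]
  for z in (0,.063):
    print(p,z,'side',proj('side',b+[0,0,z]).round(1),'top',proj('top',b+[0,0,z]).round(1))
  q=proj('side',b+c);print('foot side',q.min(0).round(1),q.max(0).round(1));q=proj('top',b+c);print('foot top',q.min(0).round(1),q.max(0).round(1))
for c in('side','top'): print(c,[(np.round(r['extent'],1),round(r['score'],2)) for r in bot.find_in(c,'bell')[:1]],[(np.round(r['extent'],1),round(r['score'],2)) for r in bot.find_in(c,'plunger')[:2]])
a=cv2.imread('pics/side0.png');b=cv2.imread('pics/top0.png')
z=[cv2.resize(a[127:162,377:412],(400,400),interpolation=cv2.INTER_NEAREST),cv2.resize(b[221:256,422:457],(400,400),interpolation=cv2.INTER_NEAREST)]
cv2.imwrite('pics/z2.png',np.hstack(z))
E
```

```text
(0.4686, -0.398) 0 side [[393. 155.]] top [[434.2 238.4]]
(0.4686, -0.398) 0.063 side [[395.3 138.4]] top [[439.5 236.6]]
foot side [380.3 148.8] [405.8 161.5]
foot top [421.7 225.9] [446.7 251.1]
(0.4686, -0.404) 0 side [[393.1 154.1]] top [[435.9 238.4]]
(0.4686, -0.404) 0.063 side [[395.4 137.6]] top [[441.3 236.6]]
foot side [380.5 148. ] [405.8 160.6]
foot top [423.4 225.9] [448.5 251. ]
side [(array([393.8, 147.7,  24.1,  22.7]), 0.97)] []
top [(array([439.9, 241.3,  27.8,  23. ]), 0.69)] [(array([318.6, 212.2, 160.6, 111. ]), 0.17)]
```

View pics/z2.png

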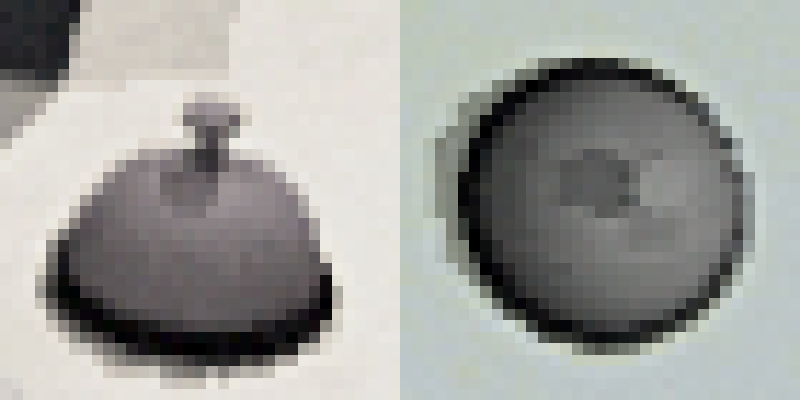

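The dark blob on the dome in the top view is the plunger's shadow, since the shadows fall to the left. The lit button is at about (444.5,236.5). With the foot circle centred on (439.7,238.5) and the side view, the bell comes out at about (0.4695, -0.416).

The lids are at small (0.5335,-0.203), medium (0.486,0.1935) and large (0.616,0.024). Now I'll shut the gripper and travel.

Request:
send_rows --pt "0 0 0 0 -36 -25 1" --pt "0 0 0 0 -73 -50 1" --pt "0 0 0 0 -109 -75 1" --pt "0 0 0 0 -146 -101 1" --pt "0 0 0 0 -182 -126 1" --pt "0 0 0 0 -218 -151 1" --pt "0 0 0 0 -255 -176 1" --pt "0 0 0 0 -291 -201 1" --pt "0 0 0 0 -328 -226 1" --pt "0 0 0 0 -364 -252 1" --force 20

```text
time: 2.75
eef_pos: [0.4999, 0.2483, 0.2316]
eef_rot: [-0.452, 1.57, 0.722]
ft_force: [-0.5, 0.4, 0.4]
opening: 0.002
```

```bash
cat > m.py <<'E'
import sys
from h import *
s=bot.read_state();T=R.from_euler('xyz',s['eef_rot']).as_matrix();p=np.array(s['eef_pos'])
print('t',s['time'],'p',p.round(4),'rpy',np.round(s['eef_rot'],3),'F',np.round(s['ft_force'],2),'op',round(s['opening'],3),'q',np.round(s['joints'],2))
if len(sys.argv)>1: print('shift mm',(T.T@(np.array([float(x) for x in sys.argv[1:4]])-p)*1e3).round(1))
E
python3 m.py 0.5335 -0.203 0.130
```

```text
t 2.75 p [0.4999 0.2483 0.2316] rpy [-0.452  1.57   0.722] F [-0.46  0.41  0.41] op 0.002 q [-0.62  0.28  0.1   1.82 -0.03  1.05  0.67]
shift mm [ 101.4 -205.3 -403.3]
```

Request:
send_rows --pt "0 0 0 0 -23 -45 1" --pt "0 0 0 0 -46 -90 1" --pt "0 0 0 0 -68 -134 1" --pt "0 0 0 0 -91 -179 1" --pt "0 0 0 0 -114 -224 1" --pt "0 0 0 0 -137 -269 1" --pt "0 0 0 25 -160 -314 1" --pt "0 0 0 60 -182 -358 1" --pt "0 0 0 100 -205 -403 1" --pt "0 0 0 120 -205 -403 1"

```text
time: 4.0
eef_pos: [0.531, -0.2063, 0.1096]
eef_rot: [2.837, 1.568, -2.28]
ft_force: [-0.2, 1.5, 0.5]
opening: -0.0
```

```bash
python3 m.py 0.5335 -0.203 0.080; python3 -c "
import cv2;from h import *
print(proj('side',[.5335,-.203,.11]),proj('top',[.5335,-.203,.11]))
a=bot.grab_frame('side')[125:205,328:408];b=bot.grab_frame('top')[177:257,340:420]
cv2.imwrite('pics/s1.png',cv2.resize(np.hstack([a,b]),(800,400),interpolation=cv2.INTER_CUBIC))"
```

```text
t 4.0 p [ 0.531  -0.2063  0.1096] rpy [ 2.837  1.568 -2.28 ] F [-0.22  1.53  0.48] op -0.0 q [ 0.06  0.45  0.31  1.92 -0.18  0.8   1.63]
shift mm [29.6 -1.1  4.1]
[[369.45049799 151.76718281]] [[381.70657903 215.04446446]]
```

View pics/s1.png

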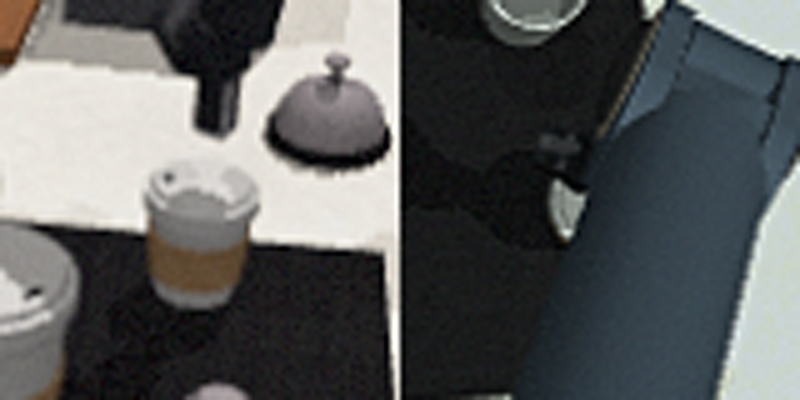

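The fingertip hangs over the small lid, near (371,151) in the side view, with about the offset I expected. Next is a slow descent with force checks.

Request:
send_rows --pt "0 0 0 8 0 1 1" --pt "0 0 0 16 0 2 1" --pt "0 0 0 22 0 2 1" --pt "0 0 0 26 0 2 1" --pt "0 0 0 29 0 2 1" --pt "0 0 0 31 0 2 1" --pt "0 0 0 32 0 2 1" --pt "0 0 0 33 0 2 1" --pt "0 0 0 34 0 2 1" --pt "0 0 0 34 0 2 1"

```text
time: 5.35
eef_pos: [0.5333, -0.1996, 0.0774]
eef_rot: [-0.991, 1.571, 0.183]
ft_force: [-0.4, -0.7, 2.4]
opening: -0.004
```

```bash
python3 m.py 0.5335 -0.203 0.072;python3 m.py 0.5335 -0.203 0.072;
```

```text
t 5.35 p [ 0.5333 -0.1996  0.0774] rpy [-0.991  1.571  0.183] F [-0.35 -0.72  2.38] op -0.004 q [ 0.06  0.49  0.29  1.94 -0.2   0.74  1.65]
shift mm [ 5.4 -1.5 -3.1]
t 5.35 p [ 0.5333 -0.1996  0.0774] rpy [-0.991  1.571  0.183] F [-0.35 -0.72  2.38] op -0.004 q [ 0.06  0.49  0.29  1.94 -0.2   0.74  1.65]
shift mm [ 5.4 -1.5 -3.1]
```

Request:
send_rows --pt "0 0 0 0.5 0 0 1" --pt "0 0 0 1 0 0 1" --pt "0 0 0 1.5 0 0 1" --pt "0 0 0 2 0 0 1" --pt "0 0 0 2.5 0 0 1" --pt "0 0 0 3 0 0 1" --pt "0 0 0 3.5 0 0 1" --pt "0 0 0 4 0 0 1" --pt "0 0 0 4.5 0 0 1" --pt "0 0 0 4.5 0 0 1"

```text
time: 6.6
eef_pos: [0.5333, -0.1996, 0.0727]
eef_rot: [-1.409, 1.571, -0.235]
ft_force: [-0.4, -0.2, 2.1]
opening: 0.003
```

Request:
send_rows --pt "0 0 0 0.2 0 0 1" --pt "0 0 0 0.4 0 0 1" --pt "0 0 0 0.6 0 0 1" --pt "0 0 0 0.8 0 0 1" --pt "0 0 0 1 0 0 1" --pt "0 0 0 1.1 0 0 1" --pt "0 0 0 1.2 0 0 1" --pt "0 0 0 1.2 0 0 1" --pt "0 0 0 1.2 0 0 1" --pt "0 0 0 1.2 0 0 1"

```text
time: 7.85
eef_pos: [0.5333, -0.1996, 0.0721]
eef_rot: [-0.455, 1.57, 0.719]
ft_force: [-1.3, 0.5, 7.5]
opening: 0.003
```

The force rose from the drag of about 2.5 N to 7.5 N at z = 0.0721, where I expected 0.072. The small lid is home. I'll lift and go to the medium cup.

```bash
python3 m.py 0.486 0.1935 0.130
```

```text
t 7.85 p [ 0.5333 -0.1996  0.0721] rpy [-0.455  1.57   0.719] F [-1.28  0.53  7.5 ] op 0.003 q [ 0.06  0.5   0.29  1.95 -0.21  0.73  1.65]
shift mm [-57.8 195.6 344.3]
```

Request:
send_rows --pt "0 0 0 -50 0 0 1" --pt "0 0 0 -100 15 26 1" --pt "0 0 0 -108 40 70 1" --pt "0 0 0 -108 66 116 1" --pt "0 0 0 -108 92 162 1" --pt "0 0 0 -108 118 208 1" --pt "0 0 0 -108 144 254 1" --pt "0 0 0 -108 170 300 1" --pt "0 0 0 -108 196 344 1" --pt "0 0 0 -75 196 344 1"

```text
time: 9.1
eef_pos: [0.4857, 0.1998, 0.1477]
eef_rot: [-0.324, 1.564, 0.859]
ft_force: [-0.7, -1.0, -0.8]
opening: -0.004
```

```bash
python3 m.py 0.486 0.1935 0.112; python3 -c "
from h import *
print([(np.round(r['at'],1),round(r['score'],2)) for l in ('lid_small_top','cup_small') for r in bot.place_of('side',l)[:1] ])" 
```

```text
t 9.1 p [0.4857 0.1998 0.1477] rpy [-0.324  1.564  0.859] F [-0.75 -0.98 -0.78] op -0.004 q [-0.6   0.32  0.16  1.99 -0.07  0.84  0.78]
shift mm [35.7 -2.6 -6. ]
[(array([273.5, 207.1]), 0.25), (array([367.5, 180.4]), 0.81)]
```

Request:
send_rows --pt "0 0 0 10 0 0 1" --pt "0 0 0 20 0 0 1" --pt "0 0 0 26 0 0 1" --pt "0 0 0 30 0 0 1" --pt "0 0 0 32 0 0 1" --pt "0 0 0 33 0 0 1" --pt "0 0 0 34 0 0 1" --pt "0 0 0 35 0 0 1" --pt "0 0 0 36 0 0 1" --pt "0 0 0 36.5 0 0 1"

```text
time: 10.45
eef_pos: [0.4856, 0.1935, 0.1104]
eef_rot: [-0.442, 1.57, 0.732]
ft_force: [-0.9, 0.2, 2.8]
opening: -0.003
```

Request:
send_rows --pt "0 0 0 0.5 0 0 1" --pt "0 0 0 1 0 0 1" --pt "0 0 0 1.5 0 0 1" --pt "0 0 0 2 0 0 1" --pt "0 0 0 2.5 0 0 1" --pt "0 0 0 3 0 0 1" --pt "0 0 0 3.5 0 0 1" --pt "0 0 0 4 0 0 1" --pt "0 0 0 4.5 0 0 1" --pt "0 0 0 4.8 0 0 1"

```text
time: 11.7
eef_pos: [0.4855, 0.1935, 0.1053]
eef_rot: [-0.326, 1.571, 0.848]
ft_force: [-0.2, 0.1, 2.8]
opening: 0.001
```

Request:
send_rows --pt "0 0 0 0.2 0 0 1" --pt "0 0 0 0.4 0 0 1" --pt "0 0 0 0.5 0 0 1" --pt "0 0 0 0.6 0 0 1" --pt "0 0 0 0.7 0 0 1" --pt "0 0 0 0.8 0 0 1" --pt "0 0 0 0.9 0 0 1" --pt "0 0 0 0.9 0 0 1" --pt "0 0 0 0.9 0 0 1" --pt "0 0 0 0.9 0 0 1"

```text
time: 12.95
eef_pos: [0.4856, 0.1936, 0.1051]
eef_rot: [-0.144, 1.57, 1.03]
ft_force: [-1.1, -0.1, 8.1]
opening: -0.001
```

The medium lid is home: 8.1 N at z = 0.1051, expected 0.105. Now to the large cup.

```bash
python3 m.py 0.616 0.024 0.185
```

```text
t 12.95 p [0.4856 0.1936 0.1051] rpy [-0.144  1.57   1.03 ] F [-1.09 -0.1   8.08] op -0.001 q [-0.58  0.38  0.16  2.02 -0.08  0.75  0.8 ]
shift mm [ -80.  -185.8 -105.9]
```

Request:
send_rows --pt "0 0 0 -50 0 0 1" --pt "0 0 0 -95 -10 -6 1" --pt "0 0 0 -100 -45 -26 1" --pt "0 0 0 -100 -85 -48 1" --pt "0 0 0 -100 -125 -71 1" --pt "0 0 0 -100 -160 -91 1" --pt "0 0 0 -100 -180 -103 1" --pt "0 0 0 -95 -186 -106 1" --pt "0 0 0 -82 -186 -106 1" --pt "0 0 0 -74 -186 -106 1"

```text
time: 14.2
eef_pos: [0.6146, 0.0254, 0.1767]
eef_rot: [1.741, 1.568, 2.917]
ft_force: [0.2, 1.3, 0.5]
opening: 0.007
```

```bash
python3 m.py 0.616 0.024 0.152
```

```text
t 14.2 p [0.6146 0.0254 0.1767] rpy [1.741 1.568 2.917] F [0.17 1.33 0.46] op 0.007 q [-0.3   0.43  0.25  1.75 -0.13  0.98  1.18]
shift mm [24.7 -1.9 -0.7]
```

Request:
send_rows --pt "0 0 0 8 0 0 1" --pt "0 0 0 15 0 0 1" --pt "0 0 0 20 0 0 1" --pt "0 0 0 23 0 0 1" --pt "0 0 0 25 0 0 1" --pt "0 0 0 26 0 0 1" --pt "0 0 0 27 0 0 1" --pt "0 0 0 28 0 0 1" --pt "0 0 0 28.5 0 0 1" --pt "0 0 0 29 0 0 1"

```text
time: 15.45
eef_pos: [0.6161, 0.0238, 0.1495]
eef_rot: [-0.933, 1.57, 0.241]
ft_force: [-0.7, -0.1, 2.7]
opening: -0.0
```

Request:
send_rows --pt "0 0 0 0.5 0 0 1" --pt "0 0 0 1 0 0 1" --pt "0 0 0 1.5 0 0 1" --pt "0 0 0 2 0 0 1" --pt "0 0 0 2.5 0 0 1" --pt "0 0 0 3 0 0 1" --pt "0 0 0 3.5 0 0 1" --pt "0 0 0 4 0 0 1" --pt "0 0 0 4.3 0 0 1" --pt "0 0 0 4.5 0 0 1"

```text
time: 16.7
eef_pos: [0.6161, 0.0238, 0.1451]
eef_rot: [-0.617, 1.571, 0.557]
ft_force: [-0.6, -0.5, 4.9]
opening: 0.001
```

Request:
send_rows --pt "0 0 0 0.1 0 0 1" --pt "0 0 0 0.2 0 0 1" --pt "0 0 0 0.3 0 0 1" --pt "0 0 0 0.4 0 0 1" --pt "0 0 0 0.4 0 0 1" --pt "0 0 0 0.4 0 0 1" --pt "0 0 0 0.4 0 0 1" --pt "0 0 0 0.4 0 0 1" --pt "0 0 0 0.4 0 0 1" --pt "0 0 0 0.4 0 0 1"

```text
time: 17.95
eef_pos: [0.6162, 0.0238, 0.1451]
eef_rot: [-0.703, 1.57, 0.471]
ft_force: [-1.8, -1.1, 6.2]
opening: 0.001
```

```bash
python3 m.py 0.4695 -0.416 0.095
```

```text
t 17.95 p [0.6162 0.0238 0.1451] rpy [-0.703  1.57   0.471] F [-1.76 -1.06  6.19] op 0.001 q [-0.29  0.46  0.24  1.78 -0.14  0.92  1.19]
shift mm [  49.9  -34.7 -462.3]
```

The large lid is home: it stays at 0.1451 while the force rises to 6.2 N. Now to the bell.

Request:
send_rows --pt "0 0 0 -50 0 0 1" --pt "0 0 0 -55 -3 -45 1" --pt "0 0 0 -55 -7 -98 1" --pt "0 0 0 -55 -11 -150 1" --pt "0 0 0 -55 -15 -202 1" --pt "0 0 0 -55 -19 -255 1" --pt "0 0 0 -55 -23 -307 1" --pt "0 0 0 -55 -27 -360 1" --pt "0 0 0 -55 -31 -412 1" --pt "0 0 0 -55 -35 -462 1"

```text
time: 19.2
eef_pos: [0.4688, -0.4169, 0.1986]
eef_rot: [1.124, 1.569, 2.298]
ft_force: [0.1, 0.2, 0.7]
opening: 0.002
```

Request:
send_rows --pt "0 0 0 30 0 0 1" --pt "0 0 0 60 0 0 1" --pt "0 0 0 90 0 0 1" --pt "0 0 0 100 0 0 1" --pt "0 0 0 105 0 0 1" --pt "0 0 0 105 0 0 1" --pt "0 0 0 105 0 0 1" --pt "0 0 0 105 0 0 1" --pt "0 0 0 105 0 0 1" --pt "0 0 0 105 0 0 1"

```text
time: 20.45
eef_pos: [0.4698, -0.4158, 0.0946]
eef_rot: [-1.334, 1.571, -0.159]
ft_force: [-0.6, 0.1, -0.8]
opening: -0.003
```

```bash
python3 m.py 0.4695 -0.416 0.063; python3 -c "
import cv2;from h import *
p=bot.read_state()['eef_pos'];print(proj('side',p),proj('side',[.4695,-.416,.063]),proj('top',p))
a=bot.grab_frame('side')[105:165,310:430]
cv2.imwrite('pics/b1.png',cv2.resize(a,(800,400),interpolation=cv2.INTER_CUBIC))
b=bot.grab_frame('top');cv2.imwrite('pics/b1t.png',cv2.resize(b[200:270,370:490],(800,466),interpolation=cv2.INTER_CUBIC))"
```

```text
t 20.45 p [ 0.4698 -0.4158  0.0946] rpy [-1.334  1.571 -0.159] F [-0.57  0.06 -0.79] op -0.003 q [ 0.4   0.55  0.35  1.79 -0.25  0.84  2.05]
shift mm [31.6  0.2 -0.3]
[[396.46196397 127.36436959]] [[395.38237415 135.96394149]] [[447.7583405  235.22345164]]
```

View pics/b1.png

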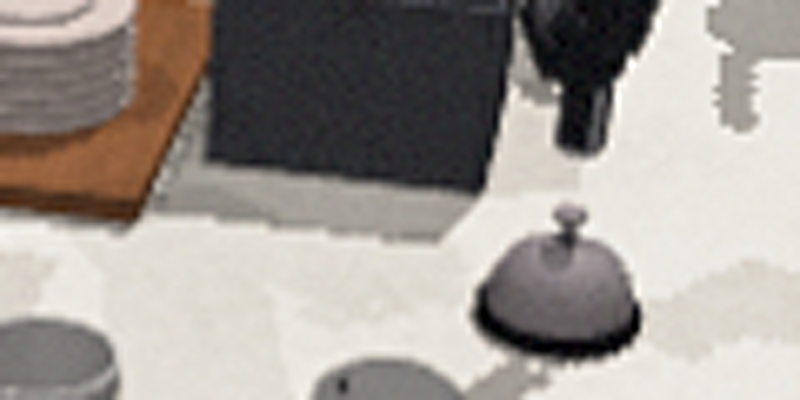

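The fingertip, near (397,127), is over the plunger at (395.5,136.5), on the line of descent. Pressing.

Request:
send_rows --pt "0 0 0 12 0 0 1" --pt "0 0 0 22 0 0 1" --pt "0 0 0 28 0 0 1" --pt "0 0 0 30 0 0 1" --pt "0 0 0 31.5 0 0 1" --pt "0 0 0 32.5 0 0 1" --pt "0 0 0 33.5 0 0 1" --pt "0 0 0 34.5 0 0 1" --pt "0 0 0 35.3 0 0 1" --pt "0 0 0 36 0 0 1"

```text
time: 21.8
eef_pos: [0.4697, -0.4159, 0.0586]
eef_rot: [-0.993, 1.571, 0.181]
ft_force: [-2.2, 0.6, 3.6]
opening: -0.001
```

3.6 N with the plunger about 4.4 mm down. I'll add a hair more to reach the stop, then release and retreat straight up.

Request:
send_rows --pt "0 0 0 0.4 0 0 1" --pt "0 0 0 0.7 0 0 1" --pt "0 0 0 0.9 0 0 1" --pt "0 0 0 0.9 0 0 1" --pt "0 0 0 0.9 0 0 1" --pt "0 0 0 0.9 0 0 1" --pt "0 0 0 0.9 0 0 1" --pt "0 0 0 0.9 0 0 1" --pt "0 0 0 0.9 0 0 1" --pt "0 0 0 0.9 0 0 1"

```text
time: 23.05
eef_pos: [0.4697, -0.4159, 0.0581]
eef_rot: [0.015, 1.571, 1.188]
ft_force: [-2.5, 2.5, 7.4]
opening: -0.001
```

Request:
send_rows --pt "0 0 0 -2 0 0 1" --pt "0 0 0 -5 0 0 1" --pt "0 0 0 -10 0 0 1" --pt "0 0 0 -25 0 0 1" --pt "0 0 0 -50 0 0 1" --pt "0 0 0 -80 0 0 1" --pt "0 0 0 -110 0 0 1" --pt "0 0 0 -140 0 0 1" --pt "0 0 0 -150 0 0 1" --pt "0 0 0 -150 0 0 1"

```text
time: 24.3
eef_pos: [0.4699, -0.4159, 0.2081]
eef_rot: [-1.59, 1.57, -0.416]
ft_force: [0.2, -0.3, -0.8]
opening: 0.0
```

```bash
python3 m.py; python3 -c "
import cv2;from h import *
a=bot.grab_frame('side');cv2.imwrite('pics/f.png',a)
b=cv2.imread('pics/side0.png')
x=np.vstack([cv2.resize(i[125:305,250:420],(0,0),fx=3,fy=3,interpolation=cv2.INTER_CUBIC) for i in (b,a)])
x=np.hstack([x[:540],x[540:]])[:, :]
cv2.imwrite('pics/f2.png',cv2.resize(x,(800,424)))
d=cv2.absdiff(a,b).max(2)[120:400,150:420]; print((d>40).sum(), np.argwhere(d>40)[:,::-1].mean(0)+[150,120])"
```

```text
t 24.3 p [ 0.4699 -0.4159  0.2081] rpy [-1.59   1.57  -0.416] F [ 0.21 -0.32 -0.83] op 0.0 q [ 0.37  0.43  0.4   1.7  -0.18  1.05  2.  ]
2997 [389.11144478 301.16516517]
```

View pics/f2.png

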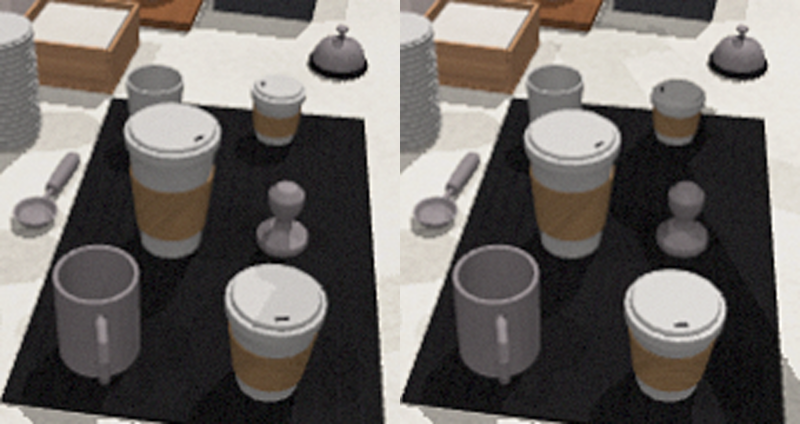

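The before and after pictures show all three lids lower, the cups and bystanders where they were, and the plunger up again. The pixel differences come from the arm and its shadow. I'm handing it in.

```bash
python3 -c "
from bench import bot
print(bot.job_done())"
```

```text
the job is handed in; nothing more can be done
None
```

The three lids are pressed home in the order small, medium, large. After that I pressed the bell's plunger to its stop and released it. The job was handed in at about 24 s, with the arm clear at z = 0.21 m.

| Step | Fingertip height at the stop | Expected height | Last force reading |
|---|---|---|---|
| Small lid | 0.0721 m | 0.072 m | 7.5 N |
| Medium lid | 0.1051 m | 0.105 m | 8.1 N |
| Large lid | 0.1451 m | 0.145 m | 6.2 N |
| Bell plunger | 0.0581 m | 0.058 m | 7.4 N |

- **Lids and bell:** Each lid moved at a drag of about 2–3 N before the force rose at the stop. The plunger went 4.9 mm down, past its 3 mm ring point. I could not hear the ring, so it is inferred from that travel.
- **Final picture:** The lids are lower, the plunger is up, and the cups, pitcher, tamper, open cup and spoon look unmoved. The jar and portafilter were outside that crop, but the arm never came near them.
- **Checks that disagreed:**
  - My first reading of the plunger in the top view was its shadow, about 18 mm off. The bell's foot and the side view corrected it before I moved.
  - After the small lid was pressed, the network's point for it was a false hit (score 0.25), so I ignored it.
  - At contact with the small lid I was about 3 mm off its centre.

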